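# Log a refill and open the canister whose thread hand is unknown

## Robot

A 6-joint arm with a two-finger parallel gripper is mounted at the origin on a cart in front of the work surface, level with it; the furniture and walls round the work are solid. World frame = base frame: x ahead of the robot, y to its left, z up, the work surface at z = 0. Lengths are in m, angles in rad, forces in N, time in s.
With the tool pointing down it reaches from about 0.35 to 0.85 m from the base axis. Payload 8.1 kg.
Tool frame: the origin (TCP) lies on the centre line of the jaws, within the pads' length; the fingertips stand 14 mm ahead of it and the grasp point (between the pads) lies 5 mm behind it; x points along the fingers, y is the direction in which the jaws open and shut, and the axes are right-handed (so a half turn about x gives the same grasp; the last joint's range is limited). The gripper opens to 93 mm and grips with 3 to 60 N. Pads are 15 mm wide; open, the fingers measure 128 mm over their backs; the gripper's body (75 mm by 188 mm) begins 65 mm behind the grasp point.
Start: joints at [-1.231, 0.13, 1.488, -0, 1.523, -0.085], TCP at [0.247, -0.547, 0.233] pointing down, gripper open.
Joint ranges: [-2.96, 2.96], [-0.89, 2.26], [0.02, 2.5], [-1.34, 4.48], [0, 2.73], [-2.66, 2.66]. Speed limits (rad/s): [2.39, 2.39, 2.79, 3.14, 3.14, 3.14].

## Interface

Orientations are given as a unit quaternion [x, y, z, w].
In Python, from bench import read_state, snapshot, get_calibration, sign_off gives the robot as it stands.
- The arm moves only by the shell command python3 -m creep 'ROWS' [OPENING]. ROWS is JSON, a list of rows, each a list of 2 entries, a list of its own where there are three numbers: the shift along the tool's x, y, z in m, then the turn about the tool's x in degrees. A call has exactly 8 rows; each row shifts and turns the commanded pose from where the row before left it, along the tool's axes as they then stand; what a row does not reach is not made up. A row lasts 1/12 s, in which the tool goes at most 41.7 mm and 7.16 degrees, less where a joint would pass 70% of its speed; a pose out of reach is approached as far as the arm can. A call with a gripper value outside its range is refused whole. OPENING is the gripper's target within -1 to 1 (fully open at 1, half-way at 0, shut at -1), set as the call begins (- or left out, the last holds). The fingers move at their own pace and stop on an object; the grip force is fixed at half the most. Time passes only in rows, so rows that do not move let the fingers close, or fill a call up. It gives the time, the measured TCP pose, the force and the opening at its end, in the units of the state.
- read_state(): the state, without advancing time (a new reading comes with each control period).
- snapshot(name): name is "side" or "top"; returns the picture (400x640x3 uint8, blue, green, red); there is no depth.
- get_calibration(name): a dict with "intrinsics" (3x3 intrinsics, pixels), "R" (3x3) and "t" (3): a world point X has camera coordinates R X + t. Camera axes: x right, y down, z forward; pixel columns grow to the right and rows downward; lengths in m; the calibration is good to about 2 mm. A picture is of the moment at which its call begins. get_calibration takes no time and is no camera call.
- sign_off(): hands the job in, once; it reports no verdict.
The state is a dict: "t": time; "q": joint angles; "joint_vel": joint speeds; "joint_efforts": joint torques, N m; "position": TCP position; "eef_rot": TCP orientation; "contact_force": force on the tool from outside, world axes, zero at the start; "moment": the same for the moment, N m; "finger_gap": opening from 0.0 (shut) to 1.0 (fully open).
Only numpy, scipy, OpenCV 4.12 (cv2) and the standard library are available. Lean on these libraries where they do the work, as an engineer would, in place of code of your own. Each camera call takes 0.05 s, during which the arm holds its last target.

## Task

Log a refill on the tally counter: swing its sprung thumb lever in to the stop and let it spring back. Then open the white canister: its quarter-turn cap may be right- or left-handed, so try it both ways without forcing it against its stop, turn it the way that goes until it is loose, and lift it off. Finish while still holding the cap in the gripper, still, clear above the open neck by about a hand's breadth (say 8 cm), and leave the drinking glass and the length gauge where they stand.

Things in the scene. Friction and masses are not known exactly. Their poses are not given: they have to be found in the camera images.
- tally: White hand tally counter fixed flat on the worktop: a drum 43 mm across and 28 mm high, its lever on the +x side of its own frame, which looks roughly to the robot. Origin under the counter on the worktop; the drum's axis is at x -6, y -5 mm in its frame.
- lever_tip (a point): Point on the outer face of the thumb lever, 16 mm above the worktop; axes at rest as the counter's. Press the lever along its -x axis (level, towards the drum). It is 10 mm high (11 to 21 mm above the worktop), reaches 7 mm beyond this point in -y and 25 mm in +y; its hinge is vertical, 25 mm away in +y.
- tally_lever (a joint): Angle of the thumb lever: 0 at rest, -0.209 rad at its stop (about 5 mm of travel at the point lever_tip). A spring of about 2.5 N at the stop brings it back.
- canister: White round canister 90 mm across, fixed to the worktop, with a neck 45 mm across; the neck's rim is 180 mm above the worktop. Origin on the worktop under its centre, z up. Taller fixed things stand just behind the work: a brown pitcher (209 mm high), a bottle (286 mm), a coffee maker (266 mm) and a rice cooker (220 mm).
- neck_rim (a point): Centre of the neck's rim, 180 mm above the worktop; the closed cap sits on it.
- cap: Loose grey cap, about 140 g: ribbed flange 51 mm across, 8 mm thick, with an upright bar grip. Origin on its axis at the underside of the flange, z up, x along the bar; closed, it sits at neck_rim. It turns 10 to 20 degrees one way to a hard stop; the other way (drawn anew each time, not visible) it turns easily at the same height and is free to lift straight off from 65 to 105 degrees, best about 80.
- cap_grip (a point): Middle of the cap's bar grip, on the cap's axis 20 mm above its origin, axes as the cap's. The bar is 42 mm long (x), 14 mm thick (y) and reaches 13 mm above and 12 mm below this point; pinch it across its thickness. Below the flange a stem with a cross lug reaches 15 mm into the neck, where two ledges lock it with about 2 mm of lift and 1.5 mm of side play.
- drinking_glass: Clear drinking glass, 77 mm across and 89 mm high, loose, origin at the centre of its underside. To be left standing where it is.
- length_gauge: Grey U-shaped gauge block 28x50x22 mm, loose, origin at the centre of its underside. To be left where it is.

How it is judged:
On the way, in this order (a step that is already met when the one before it is completed fails the run):
1. the counter's lever is swung in to its stop (value of joint tally_lever below -0.18 rad), for 0.1 s.
2. the lever has sprung back (value of joint tally_lever above -0.02 rad), for 0.1 s.
3. the cap is off, lifted clear of the neck (z of cap in the frame of neck_rim above 0.025 m), for 0.2 s.
At the end, for the whole second after the job is handed in: The fingers hold the cap (contact force over 1 N), 40 to 200 mm above the neck's rim and within 80 mm of its axis seen from above, touching the canister nowhere, at rest (under 30 mm/s); the counter's lever is back at rest (within 0.02 rad). Glass and length gauge moved by less than 2 cm (z of cap in the frame of neck_rim between 0.04 and 0.2 m and horizontal distance between cap and neck_rim below 0.08 m and contact force between cap and the fingers above 1 N and contact force between cap and canister below 0.05 N and linear speed of cap below 0.03 m/s and value of joint tally_lever above -0.02 rad); the arm keeps its last pose, push and grip.
It fails at once if the drinking glass is moved by more than 2 cm (distance of drinking_glass from where it was at the start of the episode above 0.02 m).
It fails at once if the length gauge is moved by more than 2 cm (distance of length_gauge from where it was at the start of the episode above 0.02 m).
It fails at once if the cap is forced against the canister with over 100 N (a turn with over about 1.2 Nm at the stop) (contact force between cap and canister above 100 N).
It also fails if it takes over 72 s, if anything falls off the work surface, if the arm or the gripper's body presses on something with over 40 N, if the wrist force passes 120 N, or if a joint passes its speed limit or range.

## Working session

There is one attempt and no reset: what is moved stays moved. The work goes in short steps, Python scripts to look and compute and a shell command to move; the robot and the scene stay as the last step left them, time stands still between calls to the robot, and variables do not carry over. Pictures are saved under pics/ and viewed, and the job is handed in when it is done.

```bash
ls; mkdir -p pics
python3 - <<'E'
from bench import *
import cv2
s=read_state();print(s)
for n in("side","top"):
    cv2.imwrite(f"pics/{n}0.png",snapshot(n));c=get_calibration(n);print(n,c)
E
```

```text
pics
{'t': 0.0, 'q': array([-1.23137742e+00,  1.31168411e-01,  1.48923929e+00,  1.19723593e-05,
        1.52302932e+00, -8.53239277e-02]), 'joint_vel': array([-3.53507653e-04,  6.53767405e-04, -8.00644535e-05, -8.44233415e-05,
        8.62751350e-04,  1.20582715e-03]), 'joint_efforts': array([ 6.58323188e-05, -5.59848797e+01, -4.91749871e+01,  7.67670991e-02,
        3.59538943e-02, -1.57915438e-04]), 'position': array([ 0.24713748, -0.54614632,  0.23160508]), 'eef_rot': array([-0.69114211, -0.1496901 ,  0.69129897, -0.14839537]), 'contact_force': array([0.38345319, 0.07622341, 0.34483104]), 'moment': array([-0.00386458, -0.01876781, -0.06152631]), 'finger_gap': 1.0008152073762508}
side {'intrinsics': array([[434.83392896,   0.        , 322.85532413],
       [  0.        , 434.83392896, 198.22142584],
       [  0.        ,   0.        ,   1.        ]]), 'R': array([[-0.87287779, -0.48776478,  0.01303381],
       [-0.41794979,  0.73362236, -0.53583225],
       [ 0.2517982 , -0.47316355, -0.84422386]]), 't': array([0.40778945, 0.34334272, 1.06327926])}
top {'intrinsics': array([[431.43315304,   0.        , 316.89066099],
       [  0.        , 431.43315304, 199.37722074],
       [  0.        ,   0.        ,   1.        ]]), 'R': array([[-0.03313209, -0.99944977,  0.00155376],
       [-0.97843951,  0.03211842, -0.2040209 ],
       [ 0.20385874, -0.0082799 , -0.9789653 ]]), 't': array([-0.0458457 ,  0.53423896,  1.05412535])}
```

View pics/side0.png

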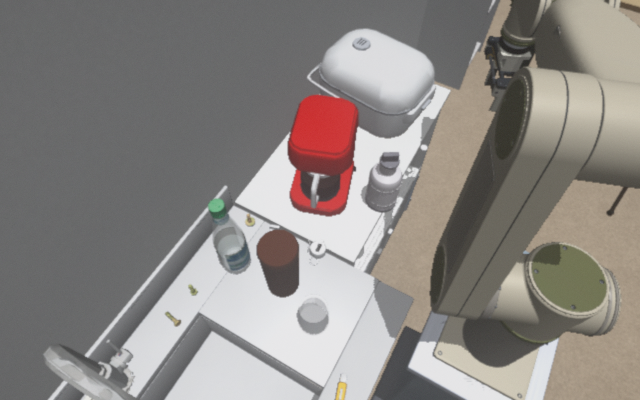

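View pics/top0.png

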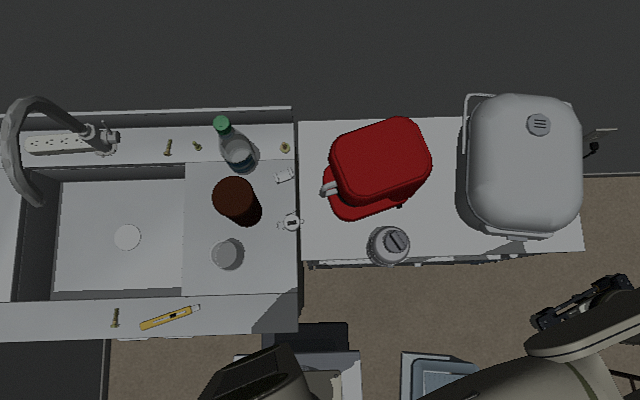

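The side view shows the canister at (385,185) with its cap at (390,158), the tally at (317,248), the glass at (313,316) and the pitcher at (280,263). In the top view the cap is at (397,240), the tally at (291,223) and probably the gauge at (284,176). I'll zoom in on these.

Run:
```python
import cv2,numpy as np
s=cv2.imread("pics/side0.png");t=cv2.imread("pics/top0.png")
def z(im,c,r,w=40,f=5):
    return cv2.resize(im[r-w:r+w,c-w:c+w],None,fx=f,fy=f,interpolation=cv2.INTER_CUBIC)
cv2.imwrite("pics/z0.png",np.hstack([z(t,291,223,25,8),z(s,317,250,25,8)]))
cv2.imwrite("pics/z1.png",np.hstack([z(t,390,243,25,8),z(s,388,170,25,8)]))
```

```text
(no output)
```

View pics/z0.png

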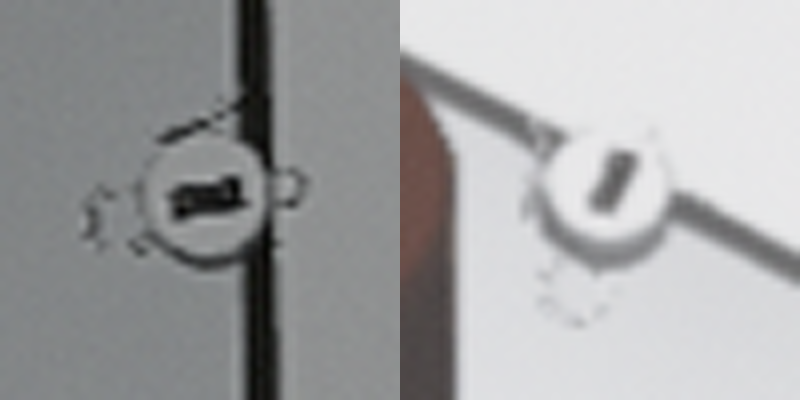

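View pics/z1.png

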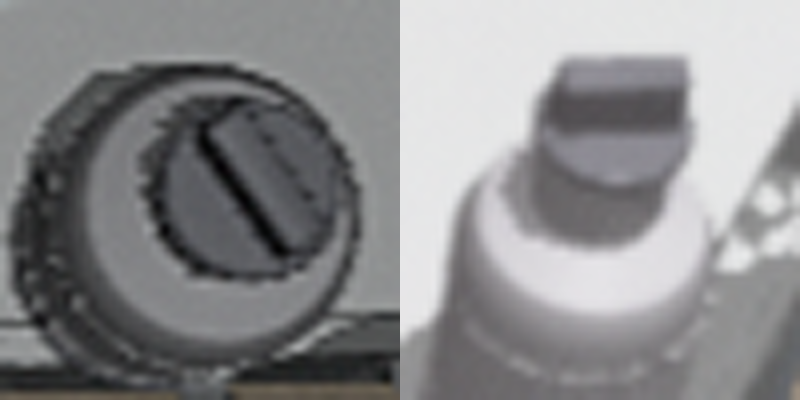

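```bash
cat > h.py <<'E'
import cv2,numpy as np
from bench import *
C={n:get_calibration(n) for n in("side","top")}
def ray(n,p,z):
    c=C[n];K,R,t=c["intrinsics"],np.array(c["R"]),np.array(c["t"])
    d=R.T@np.linalg.solve(K,[p[0],p[1],1]);o=-R.T@t
    return o+d*(z-o[2])/d[2]
def px(n,X):
    c=C[n];q=c["intrinsics"]@(np.array(c["R"])@np.array(X)+c["t"]);return q[:2]/q[2]
def tri(ps,pt):
    P=[C[n]["intrinsics"]@np.c_[C[n]["R"],C[n]["t"]] for n in("side","top")]
    X=cv2.triangulatePoints(P[0],P[1],np.array(ps,float),np.array(pt,float));return (X[:3]/X[3]).ravel()
def crop(im,c,r,w,f):
    a=im[r-w:r+w,c-w:c+w].astype(float);lo,hi=np.percentile(a,2),np.percentile(a,99.5)
    a=np.clip((a-lo)/(hi-lo)*255,0,255).astype(np.uint8)
    return cv2.resize(a,None,fx=f,fy=f,interpolation=cv2.INTER_CUBIC)
E
python3 - <<'E'
from h import *
# zoom origin: px = c-25+u/8
T=lambda u,v,c,r:(c-25+(u+.5)/8-.5,r-25+(v+.5)/8-.5)
print("drum top/side z.028",ray("top",T(205,195,291,223),.028),ray("side",T(605,185,267+0,250) if 0 else T(205,185,317,250),.028))
print("lumpL",ray("top",T(115,218,291,223),.016),ray("side",T(175,295,317,250),.016))
print("lumpR",ray("top",T(290,187,291,223),.016))
# drum circle predicted
for n,c,r in(("top",291,223),("side",317,250)):
    pass
# cap bar top corners
print("cap flange top", ray("top",T(245,185,390,243),.188), ray("side",T(210,130,388,170),.188))
print("glass",ray("top",(227,254),.0),ray("side",(313,316),.045))
print("gauge",ray("top",(285,175),.022))
a=cv2.imread("pics/side0.png");t=cv2.imread("pics/top0.png")
g=lambda im:cv2.createCLAHE(6,(2,2)).apply(cv2.cvtColor(im,cv2.COLOR_BGR2GRAY))
A=t[203:243,265:315];B=a[230:280,292:342]
A=cv2.resize(cv2.convertScaleAbs(A.astype(float),alpha=2.5,beta=-150),(600,480),interpolation=cv2.INTER_CUBIC)
B=B.astype(float);B=np.clip((B-170)*3.2,0,255).astype(np.uint8)
B=cv2.resize(B,(600,600),interpolation=cv2.INTER_CUBIC)
cv2.imwrite("pics/z2.png",A);cv2.imwrite("pics/z3.png",B)
E
```

```text
drum top/side z.028 [0.48024493 0.005287   0.028     ] [0.48139714 0.0062451  0.028     ]
lumpL [0.47545155 0.03566907 0.016     ] [0.47304675 0.0409672  0.016     ]
lumpR [ 0.48386232 -0.02211741  0.016     ]
cap flange top [ 0.40575162 -0.23238823  0.188     ] [ 0.40505435 -0.23077599  0.188     ]
glass [0.40494014 0.17735996 0.        ] [0.39676024 0.1756404  0.045     ]
gauge [0.60885271 0.01951622 0.022     ]
```

View pics/z2.png

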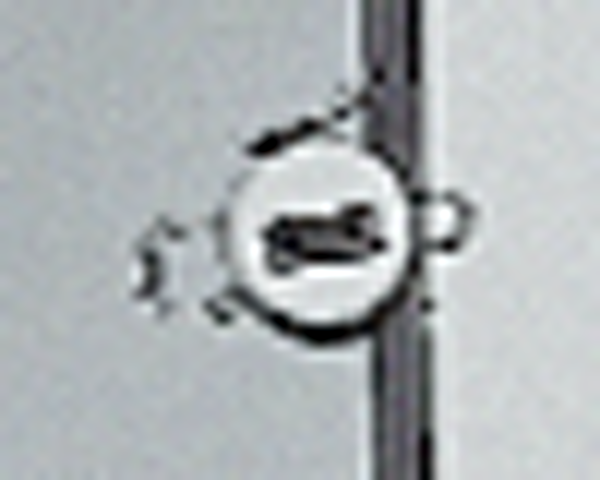

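View pics/z3.png

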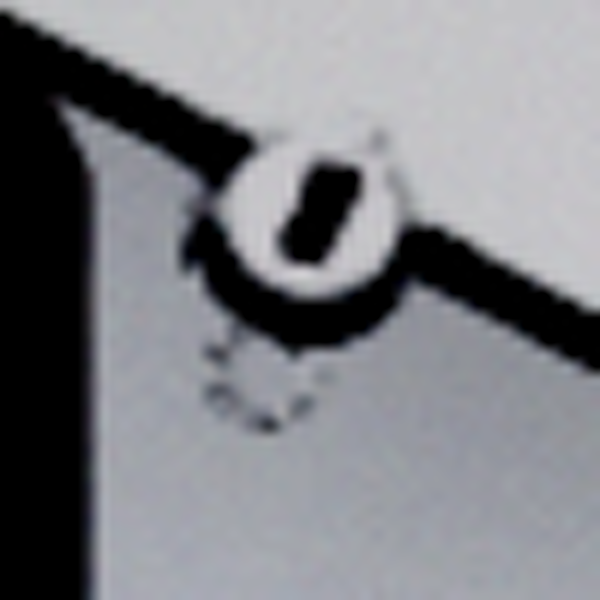

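Run:
```python
from h import *
for n in("top","side"):
    a=np.mean([snapshot(n).astype(float) for _ in range(6)],0)
    np.save(f"pics/{n}avg.npy",a)
t=np.load("pics/topavg.npy");s=np.load("pics/sideavg.npy")
A=np.clip((t[160:245,255:325]-90)*2,0,255)
print(t[215:225,270:280].mean(),s[270:280,320:330].mean())
B=np.clip((s[225:285,285:345]-150)*2.6,0,255)
cv2.imwrite("pics/z4.png",cv2.resize(A.astype(np.uint8),None,fx=7,fy=7,interpolation=cv2.INTER_LANCZOS4))
cv2.imwrite("pics/z5.png",cv2.resize(B.astype(np.uint8),None,fx=9,fy=9,interpolation=cv2.INTER_LANCZOS4))
```

```text
129.95055555555558 221.1238888888889
```

View pics/z4.png

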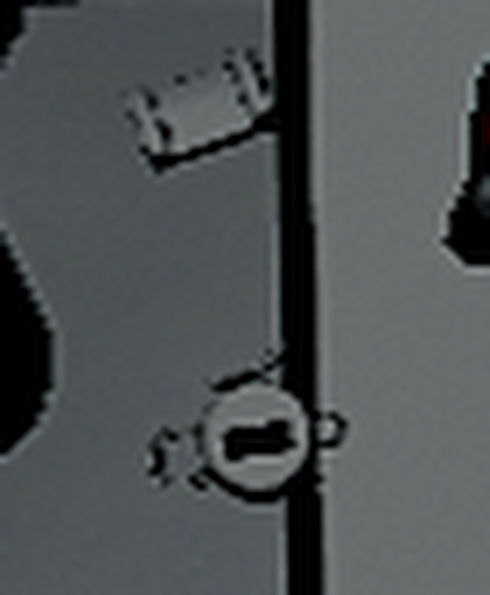

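View pics/z5.png

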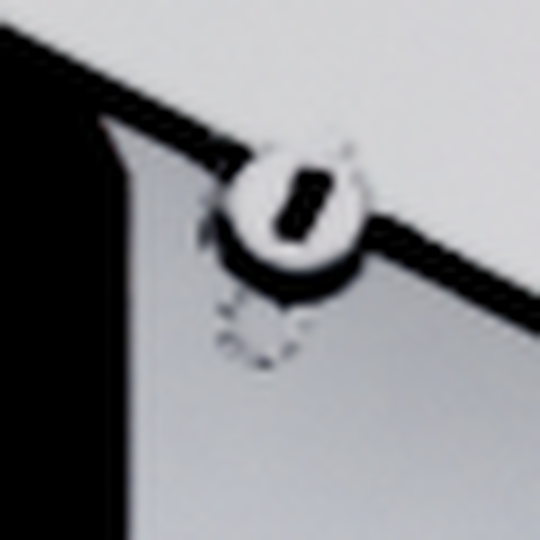

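```bash
cat >> h.py <<'E'
def rect(n,im,z,cx,cy,h=.05,s=8):  # image right = -y, up = +x ; s px/mm
    N=int(2*h*1000*s)
    u,v=np.meshgrid(np.arange(N),np.arange(N))
    X=np.stack([cx+h-v/(1000*s),cy+h-u/(1000*s),np.full(u.shape,z)],-1)
    c=C[n];P=(X@np.array(c["R"]).T+c["t"])@c["intrinsics"].T
    m=(P[...,:2]/P[...,2:]).astype(np.float32)
    return cv2.remap(im.astype(np.float32),m[...,0],m[...,1],cv2.INTER_CUBIC)
def grid(R,h=.05,s=8):
    R=R.copy()
    for k in range(10,int(2*h*1000),10):
        p=int(k*s);R[p:p+1]=(0,0,255) if k==h*1000 else R[p:p+1]*.8;R[:,p:p+1]=(0,0,255) if k==h*1000 else R[:,p:p+1]*.8
    return R
E
python3 - <<'E'
from h import *
t=np.load("pics/topavg.npy");s=np.load("pics/sideavg.npy")
for z in(0.0,.016):
    A=np.clip((rect("top",t,z,.48,.005,.05,4)-70)*2,0,255);B=np.clip((rect("side",s,z,.48,.005,.05,4)-110)*1.9,0,255)
    cv2.imwrite(f"pics/r{int(z*1000)}.png",np.hstack([grid(A,.05,4),grid(B,.05,4)]))
E
```

```text
[ WARN:0@0.638] global loadsave.cpp:1063 imwrite_ Unsupported depth image for selected encoder is fallbacked to CV_8U.
```

View pics/r16.png

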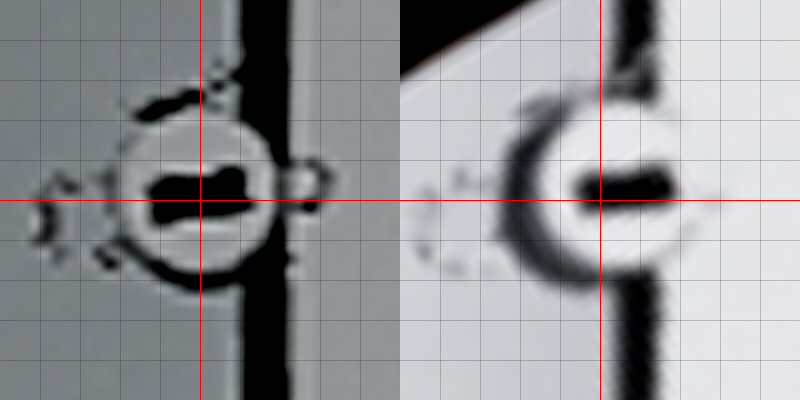

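View pics/r0.png

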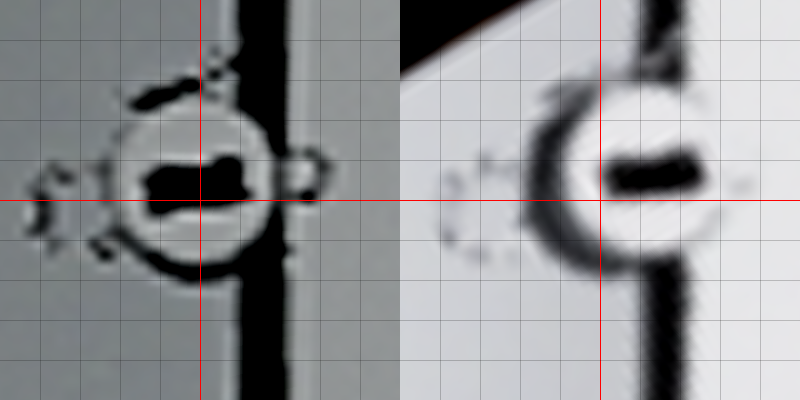

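Run:
```python
from h import *
t=np.load("pics/topavg.npy");s=np.load("pics/sideavg.npy")
A=rect("top",t,.016,.48,.005,.05,4);B=rect("side",s,.016,.48,.005,.05,4)
A=np.clip((A-100)*4,0,255);B=np.clip((B-190)*5,0,255)
cv2.imwrite("pics/r16b.png",np.hstack([grid(A,.05,4),grid(B,.05,4)]).astype(np.uint8))
np.set_printoptions(linewidth=220)
print(t[205:240,276:306].mean(-1).astype(int))
```

```text
[[131 131 131 ... 144 144 144]
 [131 130 131 ... 144 143 143]
 [131 131 132 ... 143 144 143]
 ...
 [133 133 132 ... 145 143 144]
 [133 133 133 ... 144 143 143]
 [133 133 133 ... 145 144 143]]
```

View pics/r16b.png

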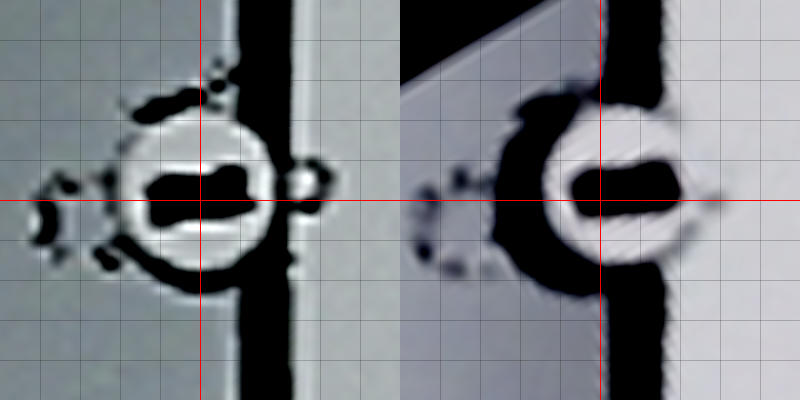

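```bash
cat >> h.py <<'E'
from scipy.spatial.transform import Rotation as Ro
def st():
    s=read_state();R=Ro.from_quat(s["eef_rot"]).as_matrix()
    print("t",round(s["t"],2),"pos",s["position"].round(4),"F",s["contact_force"].round(2),"M",s["moment"].round(2),"gap",round(s["finger_gap"],3),"yawY",np.degrees(np.arctan2(R[1,1],R[0,1])).round(2),"xdir",R[:,0].round(3))
    return s,R
def to(P,yaw=None):
    s,R=st();print("shift tool",(R.T@(np.array(P)-s["position"])).round(4))
    if yaw is not None:
        y=np.degrees(np.arctan2(R[1,1],R[0,1]));d=[(y-yaw+180+k)%360-180 for k in(0,180)];print("turn about x for yaw",yaw,":",np.round(d,2),"q6",s["q"][5])
E
python3 - <<'E'
from h import *
s,R=st();print(R.round(3)); to([.43,.0,.33],0)
for p in((235,185),(260,222),(213,200)):print("pitcher",ray("top",p,.209).round(3),ray("top",p,0).round(3))
print("side pitcher top",ray("side",(277,243),.209).round(3))
print("coffee handle/near",ray("top",(330,190),.15).round(3),ray("top",(400,207),.03).round(3))
for n in("top",):
    print("gauge",[ray(n,p,.022).round(3) for p in((274,172),(277,183),(295,177),(292,168))])
E
```

```text
t 0.7 pos [ 0.2473 -0.5467  0.2327] F [-0.76 -0.62 -0.23] M [-0.05  0.06  0.04] gap 1.0 yawY -65.66 xdir [ 0. -0. -1.]
[[ 0.     0.412 -0.911]
 [-0.    -0.911 -0.412]
 [-1.     0.    -0.   ]]
t 0.7 pos [ 0.2473 -0.5467  0.2327] F [-0.76 -0.62 -0.23] M [-0.05  0.06  0.04] gap 1.0 yawY -65.66 xdir [ 0. -0. -1.]
shift tool [-0.0973 -0.4228 -0.3917]
turn about x for yaw 0 : [-65.66 114.34] q6 -0.08537194875696794
pitcher [0.539 0.119 0.209] [0.591 0.157 0.   ]
pitcher [0.454 0.064 0.209] [0.487 0.09  0.   ]
pitcher [0.507 0.167 0.209] [0.551 0.216 0.   ]
side pitcher top [0.521 0.117 0.209]
coffee handle/near [ 0.534 -0.094  0.15 ] [ 0.51  -0.281  0.03 ]
gauge [array([0.618, 0.049, 0.022]), array([0.587, 0.041, 0.022]), array([ 0.602, -0.007,  0.022]), array([0.628, 0.   , 0.022])]
```

```bash
python3 -m creep '[[[-0.0125,0,0],-7],[[-0.0125,0,0],-7],[[-0.0125,0,0],-7],[[-0.0125,0,0],-7],[[-0.0125,0,0],-7],[[-0.0125,0,0],-7],[[-0.0125,0,0],-7],[[-0.0125,0,0],-7]]' -1; python3 -m creep '[[[0,0,0],-5],[[0,0,0],-4.7],[[0,0,0],0],[[0,0,0],0],[[0,0,0],0],[[0,0,0],0],[[0,0,0],0],[[0,0,0],0]]'
python3 -c "
from h import *
to([.42,.01,.33],0)"
```

```text
t: 1.37
position: [0.2473, -0.5466, 0.3333]
eef_rot: [-0.539, -0.458, 0.539, -0.458]
contact_force: [0.6, -0.2, -0.1]
finger_gap: 0.476
t: 2.03
position: [0.2473, -0.5466, 0.3325]
eef_rot: [0.5, 0.5, -0.5, 0.5]
contact_force: [0.1, 0.1, 0.6]
finger_gap: 0.003
t 2.03 pos [ 0.2473 -0.5466  0.3325] F [0.09 0.14 0.63] M [-0.   -0.07  0.03] gap 0.003 yawY -0.01 xdir [-0.  0. -1.]
shift tool [ 0.0026  0.1726 -0.5566]
turn about x for yaw 0 : [-1.0000e-02  1.7999e+02] q6 -1.2312570946809693
```

```bash
for i in 1; do python3 -m creep '[[[0,0.0108,-0.0348],0],[[0,0.0108,-0.0348],0],[[0,0.0108,-0.0348],0],[[0,0.0108,-0.0348],0],[[0,0.0108,-0.0348],0],[[0,0.0108,-0.0348],0],[[0,0.0108,-0.0348],0],[[0,0.0108,-0.0348],0]]'; python3 -m creep '[[[0,0.0108,-0.0348],0],[[0,0.0108,-0.0348],0],[[0,0.0108,-0.0348],0],[[0,0.0108,-0.0348],0],[[0,0.0108,-0.0348],0],[[0,0.0108,-0.0348],0],[[0,0.0108,-0.0348],0],[[0,0.0108,-0.0348],0]]';done
python3 -c "
from h import *
to([.42,.01,.08],0)
cv2.imwrite('pics/side1.png',snapshot('side'));cv2.imwrite('pics/top1.png',snapshot('top'))"
```

```text
t: 2.7
position: [0.3336, -0.2666, 0.3327]
eef_rot: [0.5, 0.5, -0.5, 0.5]
contact_force: [0.0, 0.4, 0.1]
finger_gap: 0.004
t: 3.37
position: [0.4199, 0.0121, 0.333]
eef_rot: [0.5, 0.5, -0.5, 0.5]
contact_force: [-0.4, -0.2, 0.3]
finger_gap: 0.005
t 3.37 pos [0.4199 0.0121 0.333 ] F [-0.36 -0.18  0.33] M [-0.07 -0.12  0.  ] gap 0.005 yawY 0.01 xdir [ 0.001 -0.    -1.   ]
shift tool [ 2.53e-01 -1.00e-04  2.10e-03]
turn about x for yaw 0 : [ 1.0000e-02 -1.7999e+02] q6 -0.09341951160812631
```

View pics/side1.png

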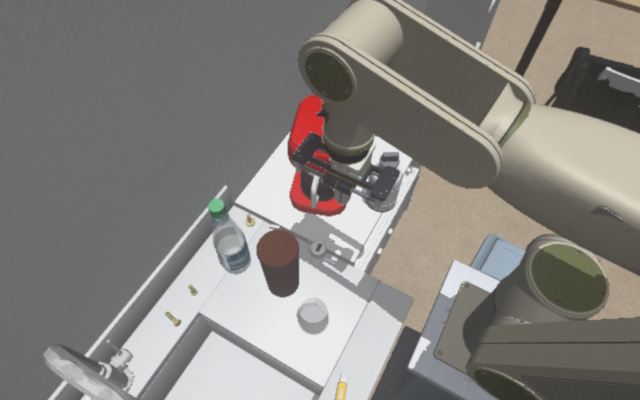

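View pics/top1.png

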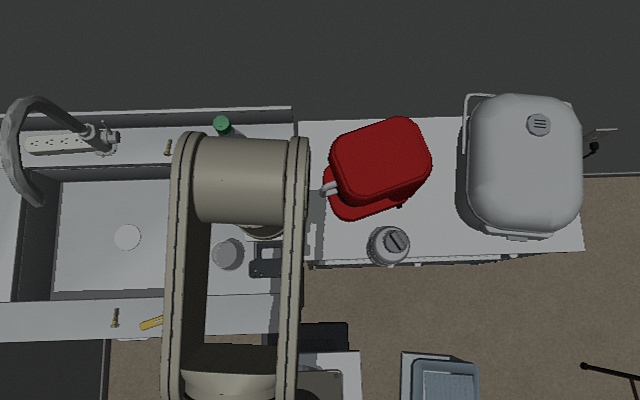

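Run:
```python
from h import *
s=cv2.imread("pics/side1.png");
a=s[225:285,285:345].astype(float)
cv2.imwrite("pics/z6.png",cv2.resize(np.clip(a*1.1,0,255).astype(np.uint8),None,fx=9,fy=9,interpolation=cv2.INTER_LANCZOS4))
```

```text
(no output)
```

View pics/z6.png

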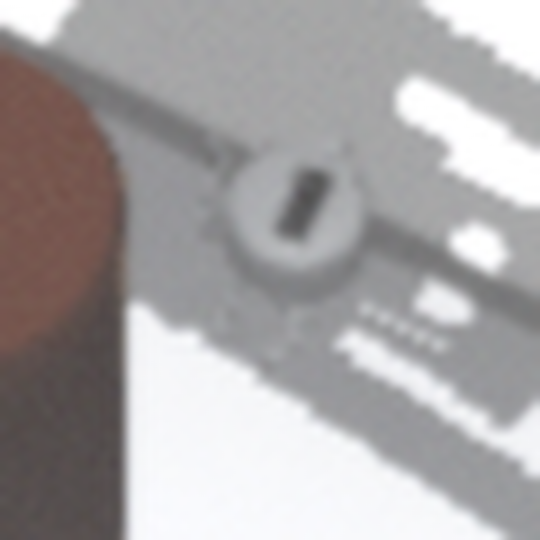

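```bash
python3 -m creep '[[[0.0375,0,0],0],[[0.0375,0,0],0],[[0.0375,0,0],0],[[0.0375,0,0],0],[[0.0375,0,0],0],[[0.0375,0,0],0],[[0.0375,0,0],0],[[0.0375,0,0],0]]'; 
python3 -c "
from h import *
to([.42,.01,.025],0)
cv2.imwrite('pics/side2.png',snapshot('side'));t=snapshot('top')
s=cv2.imread('pics/side2.png')
cv2.imwrite('pics/z7.png',np.hstack([cv2.resize(s[215:285,280:350],None,fx=5,fy=5,interpolation=3),cv2.resize(t[190:260,255:325],None,fx=5,fy=5,interpolation=3)]))
"
```

```text
t: 4.13
position: [0.4196, 0.0097, 0.0313]
eef_rot: [0.5, 0.5, -0.5, 0.5]
contact_force: [1.0, -0.3, -0.5]
finger_gap: 0.008
t 4.13 pos [0.4196 0.0097 0.0313] F [ 0.98 -0.34 -0.51] M [-0.06 -0.07 -0.02] gap 0.008 yawY -0.01 xdir [ 0.001 -0.    -1.   ]
shift tool [ 0.0063  0.0004 -0.0003]
turn about x for yaw 0 : [-1.0000e-02  1.7999e+02] q6 -0.09871822887476198
```

View pics/z7.png

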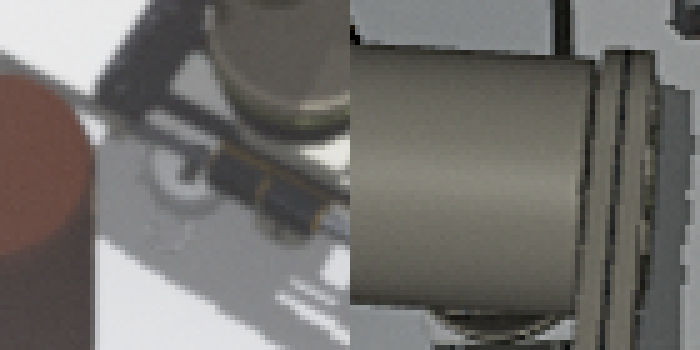

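```bash
python3 -m creep '[[[0.005,0,0],0],[[0.003,0,0],0],[[0,0.002,0],0],[[0,0.002,0],0],[[0,0.002,0],0],[[0,0.001,0],0],[[0,0,0],0],[[0,0,0],0]]';python3 -c "
from h import *
st()";  python3 -m creep '[[[0,0.001,0],0],[[0,0.001,0],0],[[0,0.001,0],0],[[0,0.001,0],0],[[0,0,0],0],[[0,0,0],0],[[0,0,0],0],[[0,0,0],0]]';python3 -c "
from h import *
st()"
```

```text
t: 4.9
position: [0.427, 0.0103, 0.025]
eef_rot: [0.5, 0.5, -0.5, 0.5]
contact_force: [0.5, -0.3, -0.1]
finger_gap: 0.006
t 4.9 pos [0.427  0.0103 0.025 ] F [ 0.51 -0.26 -0.11] M [-0.04 -0.03 -0.  ] gap 0.006 yawY 0.05 xdir [ 0.001 -0.    -1.   ]
t: 5.57
position: [0.4306, 0.0103, 0.0246]
eef_rot: [0.5, 0.5, -0.5, 0.5]
contact_force: [-0.8, -0.6, 0.4]
finger_gap: 0.006
t 5.57 pos [0.4306 0.0103 0.0246] F [-0.81 -0.56  0.39] M [ 0.03 -0.07  0.03] gap 0.006 yawY 0.04 xdir [-0.  0. -1.]
```

```bash
for i in 1; do python3 -m creep '[[[0,0.001,0],0],[[0,0.001,0],0],[[0,0.001,0],0],[[0,0,0],0],[[0,0,0],0],[[0,0,0],0],[[0,0,0],0],[[0,0,0],0]]';python3 -c "
from h import *
st()"; python3 -m creep '[[[0,0.001,0],0],[[0,0.001,0],0],[[0,0.001,0],0],[[0,0,0],0],[[0,0,0],0],[[0,0,0],0],[[0,0,0],0],[[0,0,0],0]]';python3 -c "
from h import *
st()";done
```

```text
t: 6.23
position: [0.4337, 0.0103, 0.0246]
eef_rot: [0.5, 0.5, -0.5, 0.5]
contact_force: [-0.3, 0.4, 0.1]
finger_gap: 0.005
t 6.23 pos [0.4337 0.0103 0.0246] F [-0.31  0.35  0.13] M [-0.06 -0.08  0.01] gap 0.005 yawY 0.04 xdir [-0.  0. -1.]
t: 6.9
position: [0.4367, 0.0103, 0.0246]
eef_rot: [0.5, 0.5, -0.5, 0.5]
contact_force: [-0.6, 0.3, 0.1]
finger_gap: 0.004
t 6.9 pos [0.4367 0.0103 0.0246] F [-0.58  0.32  0.15] M [ 0.04 -0.1   0.01] gap 0.004 yawY 0.04 xdir [-0.  0. -1.]
```

```bash
for i in 1; do python3 -m creep '[[[0,0.001,0],0],[[0,0.001,0],0],[[0,0.001,0],0],[[0,0,0],0],[[0,0,0],0],[[0,0,0],0],[[0,0,0],0],[[0,0,0],0]]';python3 -c "
from h import *
st()"; python3 -m creep '[[[0,0.001,0],0],[[0,0.001,0],0],[[0,0,0],0],[[0,0,0],0],[[0,0,0],0],[[0,0,0],0],[[0,0,0],0],[[0,0,0],0]]';python3 -c "
from h import *
st()
s=snapshot('side')
cv2.imwrite('pics/z8.png',cv2.resize(s[205:285,280:360],None,fx=7,fy=7,interpolation=3))
";done
```

```text
t: 7.57
position: [0.4397, 0.0103, 0.0246]
eef_rot: [0.5, 0.5, -0.5, 0.5]
contact_force: [-0.5, 0.2, -0.2]
finger_gap: 0.006
t 7.57 pos [0.4397 0.0103 0.0246] F [-0.46  0.22 -0.23] M [-0.05 -0.05  0.02] gap 0.006 yawY 0.04 xdir [-0.  0. -1.]
t: 8.23
position: [0.4417, 0.0103, 0.0246]
eef_rot: [0.5, 0.5, -0.5, 0.5]
contact_force: [0.8, -0.7, 0.0]
finger_gap: 0.005
t 8.23 pos [0.4417 0.0103 0.0246] F [ 0.81 -0.72  0.04] M [-0.07 -0.12 -0.07] gap 0.005 yawY 0.04 xdir [-0. -0. -1.]
```

View pics/z8.png

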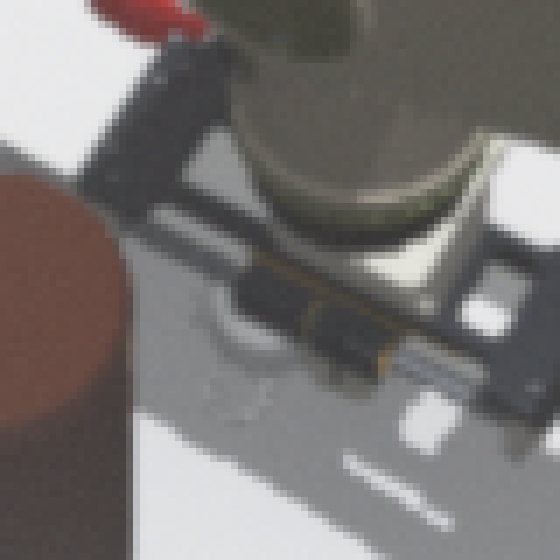

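```bash
for i in 1; do python3 -m creep '[[[0,0.001,0],0],[[0,0.001,0],0],[[0,0,0],0],[[0,0,0],0],[[0,0,0],0],[[0,0,0],0],[[0,0,0],0],[[0,0,0],0]]';python3 -c "
from h import *
st()"; python3 -m creep '[[[0,0.001,0],0],[[0,0.001,0],0],[[0,0,0],0],[[0,0,0],0],[[0,0,0],0],[[0,0,0],0],[[0,0,0],0],[[0,0,0],0]]';python3 -c "
from h import *
st()
";done
```

```text
t: 8.95
position: [0.4435, 0.0103, 0.0245]
eef_rot: [0.5, 0.5, -0.5, 0.5]
contact_force: [-2.3, -0.0, 2.5]
finger_gap: 0.006
t 8.95 pos [0.4435 0.0103 0.0245] F [-2.34 -0.04  2.47] M [-0.    0.5   0.01] gap 0.006 yawY 0.04 xdir [-0.  0. -1.]
t: 9.62
position: [0.4437, 0.0104, 0.0242]
eef_rot: [0.499, 0.501, -0.501, 0.499]
contact_force: [-13.1, -0.4, 10.3]
finger_gap: 0.006
t 9.62 pos [0.4437 0.0104 0.0242] F [-13.07  -0.35  10.28] M [-0.07  1.97 -0.12] gap 0.006 yawY 0.04 xdir [-0.005  0.    -1.   ]
```

```bash
python3 -m creep '[[[0,-0.004,0],0],[[0,-0.004,0],0],[[-0.02,0,0],0],[[-0.02,0,0],0],[[-0.02,0,0],0],[[-0.01,0,0.005],0],[[0,0.01,0.005],0],[[0,0.02,0.003],0]]'; python3 -m creep '[[[0,0.03,0],0],[[0,0.03,0],0],[[0,0.03,0],0],[[0,0,0],0],[[0,0,0],0],[[0,0,0],0],[[0,0,0],0],[[0,0,0],0]]'; python3 -c "
from h import *
to([.552,-.003,.0245],0)
s=snapshot('side')
cv2.imwrite('pics/z9.png',cv2.resize(s[205:285,280:360],None,fx=7,fy=7,interpolation=3))
"
```

```text
t: 10.28
position: [0.4679, -0.0034, 0.0955]
eef_rot: [0.5, 0.5, -0.499, 0.501]
contact_force: [-0.4, -0.2, -0.8]
finger_gap: 0.007
t: 10.95
position: [0.557, -0.0027, 0.0949]
eef_rot: [0.5, 0.5, -0.5, 0.5]
contact_force: [-0.3, -0.2, -1.3]
finger_gap: 0.005
t 10.95 pos [ 0.557  -0.0027  0.0949] F [-0.33 -0.25 -1.33] M [-0.02 -0.12  0.01] gap 0.005 yawY 0.04 xdir [ 0. -0. -1.]
shift tool [ 0.0704 -0.005   0.0003]
turn about x for yaw 0 : [ 4.0000e-02 -1.7996e+02] q6 -0.09754033143030146
```

View pics/z9.png

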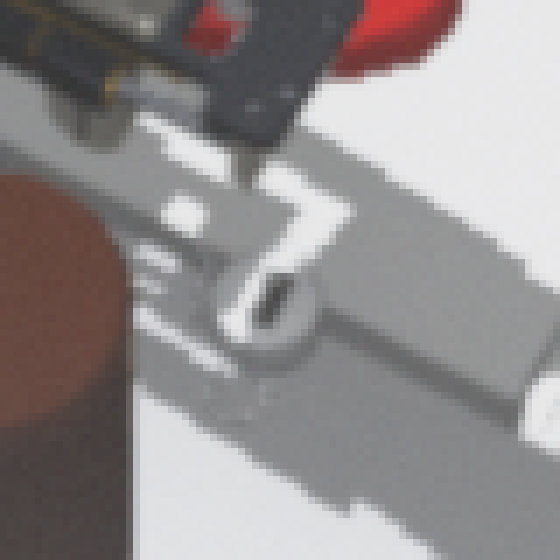

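```bash
python3 -m creep '[[[0.02,-0.005,0],0],[[0.02,0,0],0],[[0.02,0,0],0],[[0.01,0,0],0],[[0,-0.003,0],0],[[0,-0.003,0],0],[[0,0,0],0],[[0,0,0],0]]'; python3 -m creep '[[[0,-0.002,0],0],[[0,-0.002,0],0],[[0,-0.002,0],0],[[0,0,0],0],[[0,0,0],0],[[0,0,0],0],[[0,0,0],0],[[0,0,0],0]]'; python3 -c "
from h import *
st()";python3 -m creep '[[[0,-0.002,0],0],[[0,-0.002,0],0],[[0,-0.002,0],0],[[0,0,0],0],[[0,0,0],0],[[0,0,0],0],[[0,0,0],0],[[0,0,0],0]]'; python3 -c "
from h import *
st()"
```

```text
t: 11.67
position: [0.5477, -0.0028, 0.0263]
eef_rot: [0.5, 0.499, -0.499, 0.501]
contact_force: [0.1, -0.2, 0.4]
finger_gap: 0.002
t: 12.33
position: [0.5408, -0.0026, 0.0246]
eef_rot: [0.5, 0.5, -0.5, 0.5]
contact_force: [0.7, 0.2, -0.5]
finger_gap: 0.003
t 12.33 pos [ 0.5408 -0.0026  0.0246] F [ 0.69  0.19 -0.45] M [-0.12 -0.07 -0.04] gap 0.003 yawY 0.04 xdir [-0.  0. -1.]
t: 13.0
position: [0.5348, -0.0027, 0.0247]
eef_rot: [0.5, 0.5, -0.5, 0.5]
contact_force: [-0.8, 0.4, -0.5]
finger_gap: 0.004
t 13.0 pos [ 0.5348 -0.0027  0.0247] F [-0.75  0.4  -0.54] M [ 0.04 -0.04 -0.06] gap 0.004 yawY 0.04 xdir [ 0. -0. -1.]
```

```bash
python3 -m creep '[[[0,-0.0015,0],0],[[0,-0.0015,0],0],[[0,0,0],0],[[0,0,0],0],[[0,0,0],0],[[0,0,0],0],[[0,0,0],0],[[0,0,0],0]]'; python3 -c "
from h import *
st()";python3 -m creep '[[[0,-0.0015,0],0],[[0,-0.0015,0],0],[[0,0,0],0],[[0,0,0],0],[[0,0,0],0],[[0,0,0],0],[[0,0,0],0],[[0,0,0],0]]'; python3 -c "
from h import *
st()";python3 -m creep '[[[0,-0.0015,0],0],[[0,0,0],0],[[0,0,0],0],[[0,0,0],0],[[0,0,0],0],[[0,0,0],0],[[0,0,0],0],[[0,0,0],0]]'; python3 -c "
from h import *
st()"
```

```text
t: 13.67
position: [0.5317, -0.0027, 0.0246]
eef_rot: [0.5, 0.5, -0.5, 0.5]
contact_force: [-0.2, 0.1, -0.5]
finger_gap: 0.008
t 13.67 pos [ 0.5317 -0.0027  0.0246] F [-0.21  0.1  -0.54] M [-0.01 -0.08 -0.  ] gap 0.008 yawY 0.04 xdir [-0.  0. -1.]
t: 14.33
position: [0.5288, -0.0027, 0.0247]
eef_rot: [0.5, 0.5, -0.5, 0.5]
contact_force: [0.8, -0.5, 0.7]
finger_gap: 0.005
t 14.33 pos [ 0.5288 -0.0027  0.0247] F [ 0.77 -0.49  0.74] M [-0.17 -0.27 -0.08] gap 0.005 yawY 0.04 xdir [ 0.  0. -1.]
t: 15.0
position: [0.5272, -0.0027, 0.0247]
eef_rot: [0.5, 0.5, -0.5, 0.5]
contact_force: [0.4, 0.0, 0.2]
finger_gap: 0.007
t 15.0 pos [ 0.5272 -0.0027  0.0247] F [0.39 0.   0.24] M [-0.21 -0.36 -0.03] gap 0.007 yawY 0.04 xdir [ 0.  0. -1.]
```

```bash
python3 -m creep '[[[0,-0.0015,0],0],[[0,0,0],0],[[0,0,0],0],[[0,0,0],0],[[0,0,0],0],[[0,0,0],0],[[0,0,0],0],[[0,0,0],0]]'; python3 -c "
from h import *
st()";python3 -m creep '[[[0,-0.0015,0],0],[[0,0,0],0],[[0,0,0],0],[[0,0,0],0],[[0,0,0],0],[[0,0,0],0],[[0,0,0],0],[[0,0,0],0]]'; python3 -c "
from h import *
st()"
```

```text
t: 15.67
position: [0.5257, -0.0027, 0.0246]
eef_rot: [0.5, 0.5, -0.5, 0.5]
contact_force: [2.0, -1.5, 0.8]
finger_gap: 0.004
t 15.67 pos [ 0.5257 -0.0027  0.0246] F [ 2.01 -1.47  0.85] M [-0.29 -0.46 -0.  ] gap 0.004 yawY 0.04 xdir [-0.  0. -1.]
t: 16.33
position: [0.5243, -0.0027, 0.0247]
eef_rot: [0.5, 0.5, -0.5, 0.5]
contact_force: [2.5, -1.9, 1.4]
finger_gap: 0.004
t 16.33 pos [ 0.5243 -0.0027  0.0247] F [ 2.55 -1.88  1.4 ] M [-0.38 -0.54  0.03] gap 0.004 yawY 0.04 xdir [ 0. -0. -1.]
```

```bash
python3 -m creep '[[[0,-0.0015,0],0],[[0,0,0],0],[[0,0,0],0],[[0,0,0],0],[[0,0,0],0],[[0,0,0],0],[[0,0,0],0],[[0,0,0],0]]'; python3 -c "
from h import *
st()";python3 -m creep '[[[0,-0.001,0],0],[[0,0,0],0],[[0,0,0],0],[[0,0,0],0],[[0,0,0],0],[[0,0,0],0],[[0,0,0],0],[[0,0,0],0]]'; python3 -c "
from h import *
st()"
```

```text
t: 17.0
position: [0.5232, -0.0028, 0.0249]
eef_rot: [0.5, 0.5, -0.5, 0.501]
contact_force: [4.6, -1.5, -0.4]
finger_gap: 0.008
t 17.0 pos [ 0.5232 -0.0028  0.0249] F [ 4.6  -1.48 -0.44] M [-0.42 -0.89  0.07] gap 0.008 yawY 0.04 xdir [ 0.001 -0.    -1.   ]
t: 17.67
position: [0.5226, -0.0029, 0.0255]
eef_rot: [0.5, 0.5, -0.499, 0.501]
contact_force: [2.9, -2.3, 5.3]
finger_gap: 0.007
t 17.67 pos [ 0.5226 -0.0029  0.0255] F [ 2.91 -2.26  5.26] M [-0.44 -0.58  0.07] gap 0.007 yawY 0.04 xdir [ 0.002 -0.    -1.   ]
```

```bash
python3 -m creep '[[[0,-0.0015,0],0],[[0,-0.0015,0],0],[[0,0,0],0],[[0,0,0],0],[[0,0,0],0],[[0,0,0],0],[[0,0,0],0],[[0,0,0],0]]'; python3 -c "
from h import *
st()
s=snapshot('side')
cv2.imwrite('pics/z10.png',cv2.resize(s[205:285,280:360],None,fx=7,fy=7,interpolation=3))"
```

```text
t: 18.33
position: [0.5212, -0.0029, 0.0264]
eef_rot: [0.501, 0.499, -0.499, 0.502]
contact_force: [6.2, -2.7, 6.3]
finger_gap: 0.002
t 18.33 pos [ 0.5212 -0.0029  0.0264] F [ 6.22 -2.74  6.29] M [-0.44 -1.22 -0.01] gap 0.002 yawY 0.04 xdir [ 0.005 -0.    -1.   ]
```

View pics/z10.png

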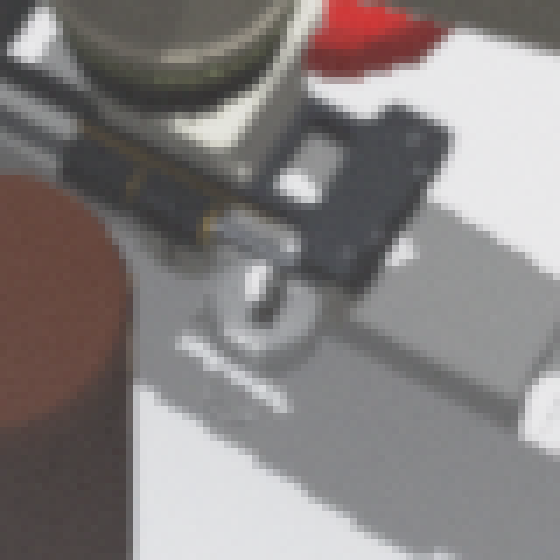

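```bash
python3 -m creep '[[[0,0.005,0],0],[[0,0.005,0],0],[[-0.003,0.003,0],0],[[0,0,0],0],[[0,-0.003,0],0],[[0,-0.003,0],0],[[0,-0.003,0],0],[[0,0,0],0]]'; python3 -c "
from h import *
st()";python3 -m creep '[[[0,-0.002,0],0],[[0,0,0],0],[[0,0,0],0],[[0,0,0],0],[[0,0,0],0],[[0,0,0],0],[[0,0,0],0],[[0,0,0],0]]'; python3 -c "
from h import *
st()";python3 -m creep '[[[0,-0.002,0],0],[[0,0,0],0],[[0,0,0],0],[[0,0,0],0],[[0,0,0],0],[[0,0,0],0],[[0,0,0],0],[[0,0,0],0]]'; python3 -c "
from h import *
st()"
```

```text
t: 19.05
position: [0.5226, -0.0029, 0.028]
eef_rot: [0.5, 0.5, -0.5, 0.5]
contact_force: [1.4, -1.5, 2.2]
finger_gap: 0.004
t 19.05 pos [ 0.5226 -0.0029  0.028 ] F [ 1.45 -1.46  2.18] M [-0.28 -0.42  0.05] gap 0.004 yawY 0.04 xdir [ 0.001 -0.    -1.   ]
t: 19.72
position: [0.5211, -0.0028, 0.0279]
eef_rot: [0.5, 0.5, -0.5, 0.5]
contact_force: [3.2, -2.1, 5.6]
finger_gap: 0.005
t 19.72 pos [ 0.5211 -0.0028  0.0279] F [ 3.24 -2.14  5.63] M [-0.62 -0.64  0.07] gap 0.005 yawY 0.04 xdir [ 0.001 -0.    -1.   ]
t: 20.38
position: [0.5198, -0.0028, 0.0282]
eef_rot: [0.5, 0.5, -0.499, 0.501]
contact_force: [5.7, -2.5, 4.4]
finger_gap: 0.004
t 20.38 pos [ 0.5198 -0.0028  0.0282] F [ 5.75 -2.5   4.38] M [-0.52 -1.08  0.05] gap 0.004 yawY 0.04 xdir [ 0.002 -0.    -1.   ]
```

```bash
python3 -m creep '[[[0,-0.002,0],0],[[0,-0.001,0],0],[[0,0,0],0],[[0,0,0],0],[[0,0,0],0],[[0,0,0],0],[[0,0,0],0],[[0,0,0],0]]'; python3 -c "
from h import *
st()";python3 -m creep '[[[0,-0.002,0],0],[[0,0,0],0],[[0,0,0],0],[[0,0,0],0],[[0,0,0],0],[[0,0,0],0],[[0,0,0],0],[[0,0,0],0]]'; python3 -c "
from h import *
st()"
```

```text
t: 21.05
position: [0.5181, -0.0027, 0.0293]
eef_rot: [0.501, 0.499, -0.499, 0.501]
contact_force: [6.8, -3.0, 8.5]
finger_gap: 0.006
t 21.05 pos [ 0.5181 -0.0027  0.0293] F [ 6.8 -3.   8.5] M [-0.37 -1.2   0.01] gap 0.006 yawY 0.04 xdir [ 0.005 -0.    -1.   ]
t: 21.72
position: [0.5173, -0.0027, 0.0299]
eef_rot: [0.502, 0.498, -0.498, 0.502]
contact_force: [9.4, -1.0, 8.9]
finger_gap: 0.006
t 21.72 pos [ 0.5173 -0.0027  0.0299] F [ 9.42 -0.99  8.87] M [-0.31 -1.74  0.06] gap 0.006 yawY 0.04 xdir [ 0.007 -0.    -1.   ]
```

```bash
python3 -m creep '[[[0,0.006,0],0],[[0,0.01,0],0],[[-0.01,0.01,0],0],[[-0.03,0,0],0],[[-0.04,0,0],0],[[-0.04,0,0],0],[[-0.04,0,0],0],[[-0.04,-0.01,0.01],0]]'
python3 - <<'E'
from h import *
st()
t=np.load("pics/topavg.npy");s=np.load("pics/sideavg.npy")
A=rect("top",t,.213,.405,-.232,.05,4);B=rect("side",s,.213,.405,-.232,.05,4)
cv2.imwrite("pics/c.png",np.hstack([grid(np.clip(A*1.6,0,255),.05,4),grid(np.clip(B*1.2,0,255),.05,4)]).astype(np.uint8))
E
```

```text
t: 22.38
position: [0.529, -0.0108, 0.2273]
eef_rot: [0.499, 0.502, -0.5, 0.499]
contact_force: [1.5, 0.6, 0.2]
finger_gap: 0.003
t 22.38 pos [ 0.529  -0.0108  0.2273] F [1.49 0.59 0.18] M [-0.08 -0.17 -0.02] gap 0.003 yawY 0.12 xdir [-0.003  0.002 -1.   ]
```

View pics/c.png

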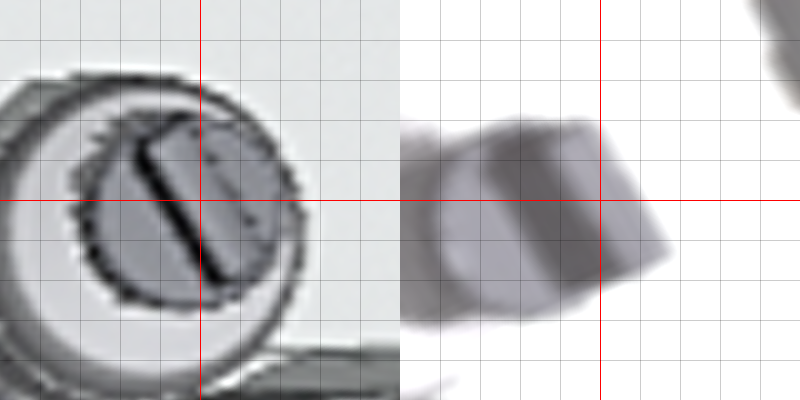

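```bash
python3 -m creep '[[[-0.035,0,0],7],[[-0.035,0,0],7],[[-0.033,0,0],7],[[0,0,0],7],[[0,0,0],7],[[0,0,0],7],[[0,0,0],7],[[0,0,0],7]]' 0; python3 -m creep '[[[0,0,0],5],[[0,0,0],0],[[0,0,0],0],[[0,0,0],0],[[0,0,0],0],[[0,0,0],0],[[0,0,0],0],[[0,0,0],0]]'
python3 -c "
from h import *
to([.4055,-.2345,.26],-61)"
```

```text
t: 23.05
position: [0.5288, -0.0119, 0.3282]
eef_rot: [-0.675, -0.206, 0.678, -0.204]
contact_force: [-0.3, -0.5, 0.2]
finger_gap: 0.488
t: 23.72
position: [0.5299, -0.0125, 0.33]
eef_rot: [0.684, 0.177, -0.684, 0.177]
contact_force: [-0.1, -0.1, 0.3]
finger_gap: 0.502
t 23.72 pos [ 0.5299 -0.0125  0.33  ] F [-0.14 -0.07  0.32] M [-0.    0.01  0.02] gap 0.502 yawY -60.93 xdir [ 0.  0. -1.]
shift tool [0.07   0.1336 0.2166]
turn about x for yaw -61 : [ 7.0000e-02 -1.7993e+02] q6 0.9431295698018752
```

```bash
python3 -m creep '[[[0,0.0167,0.0271],0],[[0,0.0167,0.0271],0],[[0,0.0167,0.0271],0],[[0,0.0167,0.0271],0],[[0,0.0167,0.0271],0],[[0,0.0167,0.0271],0],[[0,0.0167,0.0271],0],[[0,0.0167,0.0270],0]]'; python3 -m creep '[[[0.01,0,0],0],[[0.02,0,0],0],[[0.02,0,0],0],[[0.02,0,0],0],[[0.01,0,0],0],[[0,0,0],0],[[0,0,0],0],[[0,0,0],0]]'
python3 -c "
from h import *
to([.4055,-.2345,.2035],-61)
t=np.mean([snapshot('top').astype(float) for _ in range(3)],0);s=snapshot('side')
cv2.imwrite('pics/top3.png',t.astype(np.uint8));cv2.imwrite('pics/side3.png',s)
t0=np.load('pics/topavg.npy')
f=lambda a:cv2.resize(np.clip((a[195:250,260:320]-70)*2,0,255).astype(np.uint8),None,fx=6,fy=6,interpolation=4)
cv2.imwrite('pics/cmp.png',np.hstack([f(t0),f(t)]))"
```

```text
t: 24.38
position: [0.4044, -0.2356, 0.3302]
eef_rot: [0.685, 0.177, -0.684, 0.178]
contact_force: [1.0, -1.0, -0.4]
finger_gap: 0.503
t: 25.05
position: [0.4059, -0.2346, 0.2513]
eef_rot: [0.685, 0.177, -0.684, 0.178]
contact_force: [-0.4, 0.3, 0.5]
finger_gap: 0.501
t 25.05 pos [ 0.4059 -0.2346  0.2513] F [-0.4   0.26  0.52] M [-0.04 -0.04 -0.04] gap 0.501 yawY -60.94 xdir [ 0.001 -0.001 -1.   ]
shift tool [ 0.0478 -0.0004  0.0004]
turn about x for yaw -61 : [ 6.0000e-02 -1.7994e+02] q6 0.4300286257472102
```

View pics/cmp.png

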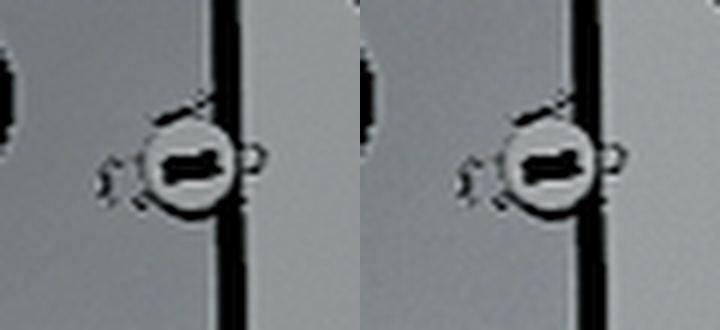

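View pics/side3.png

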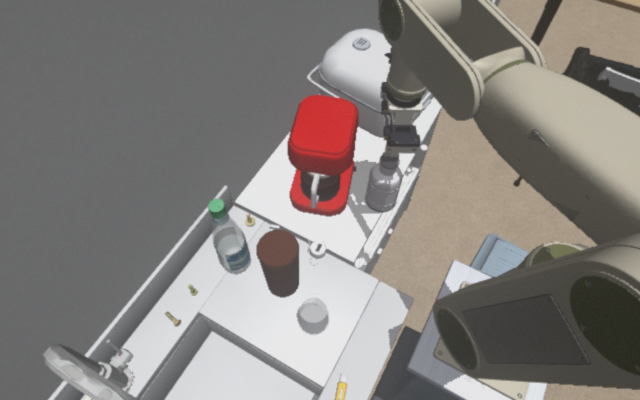

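View pics/top3.png

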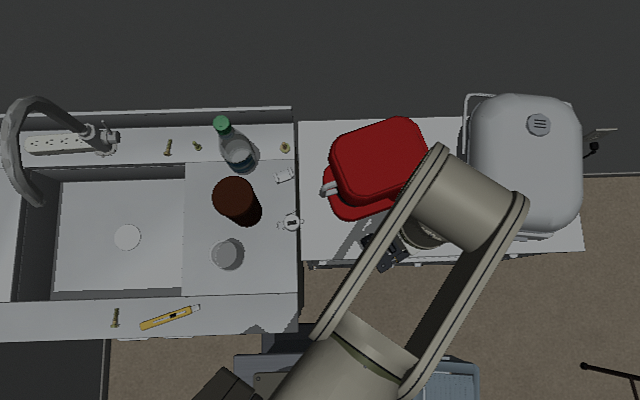

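```bash
python3 -m creep '[[[0.01,0,0],0],[[0.015,0,0],0],[[0.01,0,0],0],[[0.006,0,0],0],[[0.004,0,0],0],[[0.003,0,0],0],[[0,0,0],0],[[0,0,0],0]]'; python3 -c "
from h import *
st()
s=snapshot('side');t=snapshot('top')
cv2.imwrite('pics/z11.png',np.hstack([cv2.resize(s[120:200,350:430],None,fx=5,fy=5,interpolation=3),cv2.resize(t[203:283,350:430],None,fx=5,fy=5,interpolation=3)]))"
```

```text
t: 25.92
position: [0.4055, -0.2346, 0.2023]
eef_rot: [0.685, 0.177, -0.684, 0.177]
contact_force: [-0.0, 0.1, -0.1]
finger_gap: 0.5
t 25.92 pos [ 0.4055 -0.2346  0.2023] F [-0.01  0.08 -0.1 ] M [-0.04 -0.01  0.  ] gap 0.5 yawY -60.96 xdir [ 0.001 -0.    -1.   ]
```

View pics/z11.png

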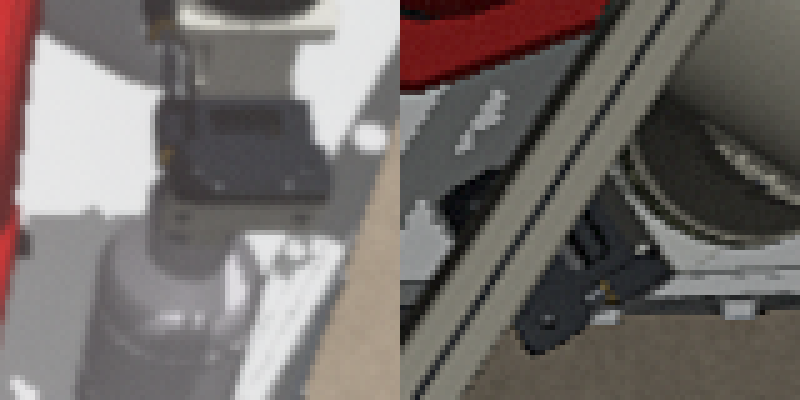

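```bash
python3 -m creep '[[[-0.0015,0,0],0],[[0,0,0],0],[[0,0,0],0],[[0,0,0],0],[[0,0,0],0],[[0,0,0],0],[[0,0,0],0],[[0,0,0],0]]' -1;python3 -c "
from h import *
st()"
```

```text
t: 26.68
position: [0.4053, -0.2345, 0.2034]
eef_rot: [-0.684, -0.177, 0.685, -0.177]
contact_force: [-0.0, -0.1, -0.1]
finger_gap: 0.149
t 26.68 pos [ 0.4053 -0.2345  0.2034] F [-0.03 -0.07 -0.13] M [ 0.06 -0.03 -0.03] gap 0.149 yawY -60.96 xdir [-0.  0. -1.]
```

```bash
python3 -m creep '[[[0,0,0],2],[[0,0,0],2],[[0,0,0],2],[[0,0,0],2],[[0,0,0],1],[[0,0,0],0],[[0,0,0],0],[[0,0,0],0]]';python3 -c "
from h import *
st()";python3 -m creep '[[[0,0,0],1],[[0,0,0],1],[[0,0,0],0],[[0,0,0],0],[[0,0,0],0],[[0,0,0],0],[[0,0,0],0],[[0,0,0],0]]';python3 -c "
from h import *
st()"
```

```text
t: 27.35
position: [0.4053, -0.2345, 0.2034]
eef_rot: [0.696, 0.123, -0.696, 0.123]
contact_force: [0.4, -0.4, -0.2]
finger_gap: 0.152
t 27.35 pos [ 0.4053 -0.2345  0.2034] F [ 0.41 -0.45 -0.21] M [-0.03  0.03 -0.06] gap 0.152 yawY -69.91 xdir [ 0.  0. -1.]
t: 28.02
position: [0.4053, -0.2345, 0.2034]
eef_rot: [-0.698, -0.111, 0.698, -0.111]
contact_force: [0.6, -0.1, -0.2]
finger_gap: 0.152
t 28.02 pos [ 0.4053 -0.2345  0.2034] F [ 0.62 -0.06 -0.17] M [ 0.01 -0.01 -0.03] gap 0.152 yawY -71.96 xdir [-0.  0. -1.]
```

```bash
python3 -m creep '[[[0,0,0],1],[[0,0,0],1],[[0,0,0],0],[[0,0,0],0],[[0,0,0],0],[[0,0,0],0],[[0,0,0],0],[[0,0,0],0]]';python3 -c "
from h import *
st()";python3 -m creep '[[[0,0,0],1],[[0,0,0],1],[[0,0,0],0],[[0,0,0],0],[[0,0,0],0],[[0,0,0],0],[[0,0,0],0],[[0,0,0],0]]';python3 -c "
from h import *
st()"
```

```text
t: 28.68
position: [0.4053, -0.2345, 0.2034]
eef_rot: [-0.7, -0.099, 0.7, -0.099]
contact_force: [0.1, -0.2, -0.2]
finger_gap: 0.149
t 28.68 pos [ 0.4053 -0.2345  0.2034] F [ 0.13 -0.17 -0.21] M [ 0.06 -0.01 -0.03] gap 0.149 yawY -73.96 xdir [-0.  0. -1.]
t: 29.35
position: [0.4053, -0.2345, 0.2034]
eef_rot: [-0.702, -0.086, 0.702, -0.086]
contact_force: [-0.2, -0.3, -0.4]
finger_gap: 0.148
t 29.35 pos [ 0.4053 -0.2345  0.2034] F [-0.21 -0.29 -0.37] M [-0.05  0.01 -0.03] gap 0.148 yawY -75.96 xdir [-0.  0. -1.]
```

```bash
for i in 1; do python3 -m creep '[[[0,0,0],1],[[0,0,0],1],[[0,0,0],0],[[0,0,0],0],[[0,0,0],0],[[0,0,0],0],[[0,0,0],0],[[0,0,0],0]]';python3 -c "
from h import *
st()";python3 -m creep '[[[0,0,0],1],[[0,0,0],1],[[0,0,0],0],[[0,0,0],0],[[0,0,0],0],[[0,0,0],0],[[0,0,0],0],[[0,0,0],0]]';python3 -c "
from h import *
st()"; done
```

```text
t: 30.02
position: [0.4053, -0.2345, 0.2034]
eef_rot: [-0.703, -0.074, 0.703, -0.074]
contact_force: [-0.5, -0.3, -0.5]
finger_gap: 0.145
t 30.02 pos [ 0.4053 -0.2345  0.2034] F [-0.53 -0.34 -0.52] M [ 0.05  0.05 -0.04] gap 0.145 yawY -77.96 xdir [-0.  0. -1.]
t: 30.68
position: [0.4053, -0.2345, 0.2034]
eef_rot: [-0.704, -0.062, 0.704, -0.062]
contact_force: [0.0, -0.3, 0.1]
finger_gap: 0.149
t 30.68 pos [ 0.4053 -0.2345  0.2034] F [ 0.   -0.29  0.11] M [-0.03 -0.03 -0.01] gap 0.149 yawY -79.96 xdir [-0.  0. -1.]
```

```bash
for i in 1; do python3 -m creep '[[[0,0,0],1],[[0,0,0],1],[[0,0,0],0],[[0,0,0],0],[[0,0,0],0],[[0,0,0],0],[[0,0,0],0],[[0,0,0],0]]';python3 -c "
from h import *
st()";python3 -m creep '[[[0,0,0],1],[[0,0,0],1],[[0,0,0],1],[[0,0,0],0],[[0,0,0],0],[[0,0,0],0],[[0,0,0],0],[[0,0,0],0]]';python3 -c "
from h import *
st()"; done
```

```text
t: 31.35
position: [0.4053, -0.2345, 0.2034]
eef_rot: [-0.705, -0.05, 0.705, -0.05]
contact_force: [-0.1, -0.9, -0.2]
finger_gap: 0.151
t 31.35 pos [ 0.4053 -0.2345  0.2034] F [-0.08 -0.89 -0.24] M [ 0.01 -0.   -0.04] gap 0.151 yawY -81.96 xdir [-0.  0. -1.]
t: 32.02
position: [0.4053, -0.2345, 0.2034]
eef_rot: [-0.706, -0.031, 0.706, -0.031]
contact_force: [0.2, 0.9, -0.6]
finger_gap: 0.148
t 32.02 pos [ 0.4053 -0.2345  0.2034] F [ 0.15  0.88 -0.62] M [ 0.03 -0.02 -0.02] gap 0.148 yawY -84.95 xdir [-0.  0. -1.]
```

```bash
for i in 1; do python3 -m creep '[[[0,0,0],3.5],[[0,0,0],3.5],[[0,0,0],3.5],[[0,0,0],3.5],[[0,0,0],3.5],[[0,0,0],3.5],[[0,0,0],3.5],[[0,0,0],3.5]]';python3 -c "
from h import *
st()";python3 -m creep '[[[0,0,0],3.5],[[0,0,0],3.5],[[0,0,0],3.5],[[0,0,0],3.5],[[0,0,0],3.5],[[0,0,0],3.5],[[0,0,0],3.5],[[0,0,0],3.5]]';python3 -c "
from h import *
st()
s=snapshot('side')
cv2.imwrite('pics/z12.png',cv2.resize(s[120:200,350:430],None,fx=5,fy=5,interpolation=3))"; done
```

```text
t: 32.68
position: [0.4053, -0.2345, 0.2034]
eef_rot: [-0.693, 0.142, 0.693, 0.142]
contact_force: [0.3, -0.6, -0.6]
finger_gap: 0.149
t 32.68 pos [ 0.4053 -0.2345  0.2034] F [ 0.29 -0.61 -0.62] M [ 0.1  -0.01 -0.02] gap 0.149 yawY -113.13 xdir [-0.  0. -1.]
t: 33.35
position: [0.4053, -0.2345, 0.2034]
eef_rot: [-0.638, 0.305, 0.638, 0.305]
contact_force: [-0.6, 0.3, -0.8]
finger_gap: 0.148
t 33.35 pos [ 0.4053 -0.2345  0.2034] F [-0.62  0.3  -0.75] M [0.06 0.02 0.  ] gap 0.148 yawY -141.13 xdir [-0.  0. -1.]
```

View pics/z12.png

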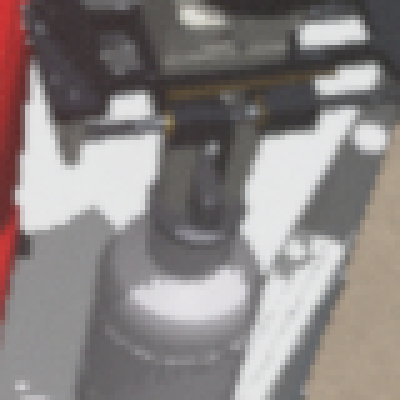

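```bash
python3 -m creep '[[[-0.002,0,0],0],[[-0.002,0,0],0],[[-0.002,0,0],0],[[0,0,0],0],[[0,0,0],0],[[0,0,0],0],[[0,0,0],0],[[0,0,0],0]]';python3 -c "
from h import *
st()"; python3 -m creep '[[[-0.005,0,0],0],[[-0.008,0,0],0],[[-0.01,0,0],0],[[-0.01,0,0],0],[[-0.01,0,0],0],[[-0.008,0,0],0],[[-0.005,0,0],0],[[0,0,0],0]]';python3 -c "
from h import *
st()"
```

```text
t: 34.07
position: [0.4052, -0.2344, 0.2093]
eef_rot: [-0.638, 0.304, 0.638, 0.304]
contact_force: [0.2, -0.3, -1.3]
finger_gap: 0.147
t 34.07 pos [ 0.4052 -0.2344  0.2093] F [ 0.18 -0.27 -1.29] M [ 0.08 -0.06  0.01] gap 0.147 yawY -140.95 xdir [-0.  0. -1.]
t: 34.73
position: [0.406, -0.235, 0.2673]
eef_rot: [0.639, -0.304, -0.637, -0.304]
contact_force: [-0.9, 0.4, -1.3]
finger_gap: 0.15
t 34.73 pos [ 0.406  -0.235   0.2673] F [-0.92  0.43 -1.25] M [ 0.12 -0.02 -0.01] gap 0.15 yawY -140.96 xdir [ 0.002 -0.002 -1.   ]
```

```bash
python3 -m creep '[[[-0.004,0,0],0],[[-0.006,0,0],0],[[-0.005,0,0],0],[[-0.003,0,0],0],[[0,0,0],0],[[0,0,0],0],[[0,0,0],0],[[0,0,0],0]]';python3 -m creep '[[[0,0,0],0],[[0,0,0],0],[[0,0,0],0],[[0,0,0],0],[[0,0,0],0],[[0,0,0],0],[[0,0,0],0],[[0,0,0],0]]';python3 -c "
from h import *
s,_=st();print(abs(s['joint_vel']).max())
s=snapshot('side');t=snapshot('top')
cv2.imwrite('pics/z13.png',cv2.resize(s[100:200,340:440],None,fx=5,fy=5,interpolation=3))
cv2.imwrite('pics/top4.png',t);cv2.imwrite('pics/side4.png',s)
a=np.load('pics/topavg.npy');d=abs(a-t).mean(-1);print('tally',d[205:245,270:306].max(),'gauge',d[160:190,268:300].max(),'glass',d[235:275,207:245].max())
f=lambda a:cv2.resize(np.clip((a[160:275,205:320].astype(float)-70)*2,0,255).astype(np.uint8),None,fx=3,fy=3,interpolation=4)
cv2.imwrite('pics/cmp2.png',np.hstack([f(a),f(t)]))"
```

```text
t: 35.4
position: [0.4052, -0.2344, 0.283]
eef_rot: [-0.638, 0.304, 0.639, 0.304]
contact_force: [-0.1, 0.2, -2.5]
finger_gap: 0.15
t: 36.07
position: [0.4053, -0.2345, 0.2834]
eef_rot: [0.638, -0.304, -0.638, -0.304]
contact_force: [-0.2, 0.2, -1.2]
finger_gap: 0.149
t 36.07 pos [ 0.4053 -0.2345  0.2834] F [-0.21  0.19 -1.25] M [0.15 0.04 0.01] gap 0.149 yawY -140.96 xdir [ 0. -0. -1.]
0.0011955075588750699
tally 10.555555555555552 gauge 8.72222222222222 glass 9.055555555555552
```

View pics/z13.png

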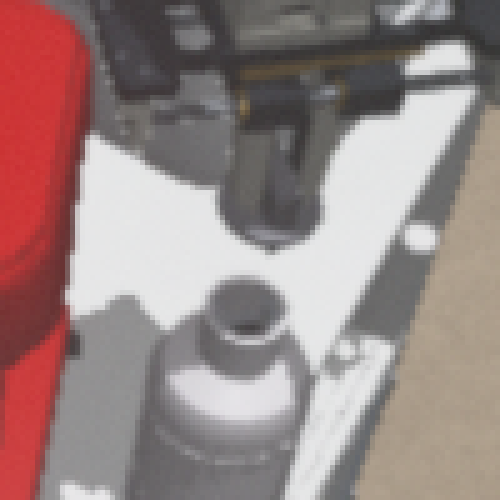

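View pics/cmp2.png

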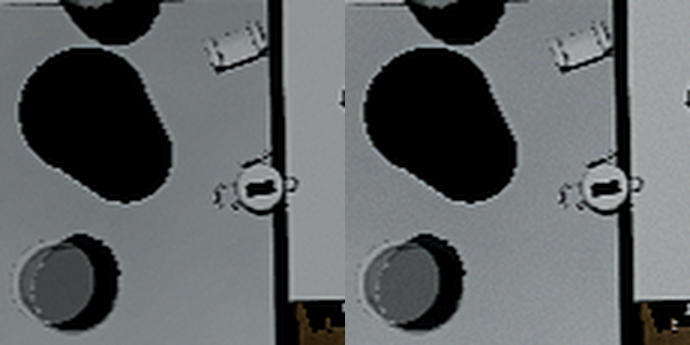

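The open neck shows at about (390,157) in the side image, with the cap held about 8 cm above it. The tally, gauge and glass look the same as before I moved anything.

```bash
python3 -c "
from bench import sign_off
print(sign_off())"
```

```text
the job is handed in; nothing more can be done
None
```

I pressed the tally lever and let it spring back. I then unscrewed the canister cap and handed the job in at about 36 s, holding the cap about 80 mm above the open neck. No verdict came back, and I never saw the lever's joint angle.

- **Lever side disagrees with the description:** it says the lever faces roughly towards the robot. The pictures showed no lever there. Pushing from that side met something rigid, most likely the drum.
- **Lever press:** from the far side I met a spring of about 0.5 N/mm over roughly 6–7 mm, then a firm stop. I pressed it to about 9 N sideways in two presses. As I pushed, the fingertip rode up a little, with up to 9 N upwards. That I reached the stop is inferred from force and travel.
- **Spring-back:** after I let go, the picture of the counter matched the one from the start.
- **Cap:** it turned freely clockwise seen from above, with no noticeable torque past 24°, which is beyond the latest possible stop. I therefore never tried the other way, although you asked for both. I turned it about 80° and it lifted straight off.
- **Final state:** the fingers had the 14 mm bar (opening 0.149), the wrist felt about 1.3 N (about the cap's weight), and the arm was still. The side picture shows the open neck below the cap. Glass, gauge and tally show no visible change in the top view.

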